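# Press both contact sides of a relay on the test bar

### The job

Take the relay that has a row of four brass blades on one side and a single wide brass tongue on the next side, and push its blades squarely against the middle of the fixture's spring bar until the bar gives well. Draw it back so that the bar springs out again, give the relay a quarter turn, push its tongue squarely against the middle of the bar in the same way, and leave the relay there, standing upright on the table and let go, with the bar still pushed in. Leave the other relay, which has two rows of blades and no tongue, where it stands.

Things in the scene. Friction and masses are not known exactly. Their poses are not given: they have to be found in the camera images.
- relay: Relay to test, 0.3-0.55 kg: dark base 64 x 64 mm, 24 high; centred on it an ivory block 44 (x) by 38 mm (y), up to 72 mm height, to grip either way. Origin: centre of underside, z up. Mid +x side: row of four brass blades, each 6 mm wide, row 51; mid +y side: one brass tongue 34 mm wide; both reach 44 mm from the origin, at 14 mm height. Other sides plain. Starts upright on the table, any yaw.
- spare: The other relay, to be left alone: same housing, size and axes, but rows of four blades on both its +x and -x sides and no tongue. The two relays stand to the left and right in front of the fixture, either way round.
- fixture: Fixed test fixture: upright bent bracket 130 mm wide, 38 high, 24 mm behind the origin, grey box behind it; before it a level steel spring bar 110 mm long, 10 thick, from 4 to 26 mm height. Origin: on the table under the middle of the bar's front face, bar out. +x: from bar to bracket, the way a part is pushed; y along the bar. Table before the bar is bare and flat.
- bar (a joint): How far the spring bar is pushed in along the fixture's +x, in m: 0 out, 0.012 at its stop. It springs back by itself; soft: 0.5 N to start, 1.2 N at the stop, so a released relay standing on the table holds it in by its weight and friction.
There are look-alikes about, which are no part of the job. Leave any blue or orange look-alike of the relay alone.

How it is judged:
By the outcome, as a careful person would: the job done as asked, in the order asked, and still so for the second after the job is handed in, with the robot touching nothing.
It also fails if it takes over 53 s, if anything falls off the work surface, if the arm or the gripper's body presses on something with over 40 N, if the wrist force passes 120 N, or if a joint passes its speed limit or range.

### The arm

A 7-joint arm with a two-finger parallel gripper is mounted at the origin on the work surface. World frame = base frame: x ahead of the robot, y to its left, z up, the work surface at z = 0. Lengths are in mm, angles in rad, forces in N, time in s.
With the tool pointing down it reaches from about 425 to 800 mm from the base axis. Payload 8.3 kg.
Tool frame: the origin (TCP) lies at the very end of the fingers, on their centre line; the grasp point (between the pads) lies 19 mm behind it; z points along the fingers, y is the line along which they close (so a half turn about z gives the same grasp; the last joint's range is limited). The gripper opens to 85 mm and grips with 20 to 120 N. Pads are 22 mm wide; open, the fingers measure 114 mm over their backs; the gripper's body (76 mm by 85 mm) begins 54 mm behind the grasp point. The pads swing forward as they close: fully open they stand 13 mm farther back than shut.
Start: joints at [1.228, 0.383, 0.016, 1.37, -0.006, 1.388, -0.046], TCP at [172.641, -600.663, 204.779] pointing down, gripper open.
Joint ranges: [-2.95, 2.95], [-0.25, 2.06], [-1.52, 1.56], [0.18, 2.33], [-1.44, 4.58], [0.02, 2.06], [-3.01, 3.01]. Speed limits (rad/s): [2.39, 2.39, 3.01, 3.01, 3.14, 3.14, 3.14].

### API

Orientations are given as a unit quaternion [w, x, y, z].
In Python, from bench import bot gives the robot as it stands.
- The arm moves only by the shell command python3 -m handwheel 'ROWS' [OPENING] [FORCE]. ROWS is JSON, one flat list of numbers, 4 for each row, row after row: the shift along the tool's x, y, z normalised to -1 to 1, where 1 is 0.1 m, then the turn about the tool's z normalised to -1 to 1, where 1 is 90 degrees. In form: [tx, ty, tz, roll, tx, ty, tz, roll, ...]. A call has 1 to 12 rows; each row is the pose to reach, as a shift and turn from the pose commanded when the call began, along the tool's axes at that moment; what a row does not reach only later rows make up. A row lasts 1/12 s, in which the tool goes at most 41.7 mm and 7.16 degrees, less where a joint would pass 70% of its speed; a pose out of reach is approached as far as the arm can. A call with a number of a shift or a turn outside -1 to 1 is refused whole. A call with a gripper value outside its range is refused whole. OPENING is the opening, from 0 (shut) to 1 (fully open), set as the call begins (- or left out, the last holds). The fingers move at their own pace and stop on an object; FORCE is the grip in N (left out, the last holds). Time passes only in rows, so rows that repeat a pose let the fingers close. It gives the time, the measured TCP pose, the force, the opening and the grip force at its end, in the units of the state.
- bot.sense(): the state, without advancing time (a new reading comes with each control period).
- bot.get_image(name): name is "scene" or "top"; returns a dict with "image" (400x640x3 uint8, red, green, blue), "depth" (400x640 float32, mm along the optical axis (not along the pixel's ray), 0 where there is no reading), "intrinsics" (3x3 intrinsics, pixels), "camera_from_world" (4x4, takes a point from world to camera coordinates). Camera axes: x right, y up, looking along -z (the intrinsics and any distortion apply to the point x, -y, -z); pixel columns grow to the right and rows downward; lengths in mm; the calibration is good to about 2 mm. A picture is of the moment at which its call begins.
- bot.hand_in(): hands the job in; it is judged then, once.
The state is a dict: "t": time; "q": joint angles; "joint_velocities": joint speeds; "joint_efforts": joint torques, N m; "eef_pos": TCP position; "eef_rot": TCP orientation; "ft_force": force on the tool from outside, world axes, zero at the start; "ft_torque": the same for the moment, N m; "gripper_width": finger opening in mm; "gripper_force": force on a finger pad.
Only numpy, scipy, OpenCV 4.12 (cv2) and the standard library are available. Lean on these libraries where they do the work, as an engineer would, in place of code of your own. Each camera call takes 0.05 s, during which the arm holds its last target. There are 200 camera calls.

## Working session

There is one attempt and no reset: what is moved stays moved. The work goes in short steps, Python scripts to look and compute and a shell command to move; the robot and the scene stay as the last step left them, time stands still between calls to the robot, and variables do not carry over. Pictures are saved under pics/ and viewed, at most 10 in all, crops included, and the job is handed in when it is done.

```bash
mkdir -p pics; ls; python3 - <<'E'
from bench import bot
import cv2,numpy as np
s=bot.sense();print(s)
for n in("scene","top"):
    d=bot.get_image(n);cv2.imwrite(f"pics/{n}0.png",d["image"][:,:,::-1]);np.savez(f"{n}0.npz",**d)
    print(d["intrinsics"],d["camera_from_world"].round(3), d.keys())
E
```

```text
pics
{'t': 0.0, 'q': array([ 1.22806285,  0.38425162,  0.01636677,  1.37115679, -0.00631394,
        1.38817546, -0.04649539]), 'joint_velocities': array([ 0.00131025,  0.00095274, -0.00027311,  0.00203796,  0.00052642,
       -0.00087594,  0.00102365]), 'joint_efforts': array([ 2.86134355e-04, -6.27605224e+01,  8.44639074e-01, -3.71818793e+01,
        1.66819658e-02,  1.43038112e-02,  8.90356546e-06]), 'eef_pos': array([ 172.5141564 , -600.15024199,  203.76925661]), 'eef_rot': array([-9.60392679e-04,  9.90222090e-01,  1.39496485e-01, -1.44733729e-04]), 'ft_force': array([ 0.10612677,  0.09721487, -0.07344275]), 'ft_torque': array([-0.0396955 , -0.00066137,  0.02907453]), 'gripper_force': 0.0, 'gripper_width': 85.54487694974146}
[[407.90843541   0.         327.77288093]
 [  0.         407.90843541 197.27050158]
 [  0.           0.           1.        ]] [[-6.800000e-01  7.330000e-01  1.100000e-02  2.796600e+02]
 [-6.150000e-01 -5.790000e-01  5.350000e-01  3.062370e+02]
 [ 3.980000e-01  3.570000e-01  8.450000e-01 -1.169863e+03]
 [ 0.000000e+00  0.000000e+00  0.000000e+00  1.000000e+00]] dict_keys(['image', 'depth', 'intrinsics', 'camera_from_world'])
[[481.65783565   0.         325.3120817 ]
 [  0.         481.65783565 198.825008  ]
 [  0.           0.           1.        ]] [[ 2.600000e-02 -9.990000e-01  2.400000e-02  3.708900e+01]
 [ 9.850000e-01  2.900000e-02  1.700000e-01 -4.941170e+02]
 [-1.700000e-01  1.900000e-02  9.850000e-01 -1.033444e+03]
 [ 0.000000e+00  0.000000e+00  0.000000e+00  1.000000e+00]] dict_keys(['image', 'depth', 'intrinsics', 'camera_from_world'])
```

View pics/scene0.png

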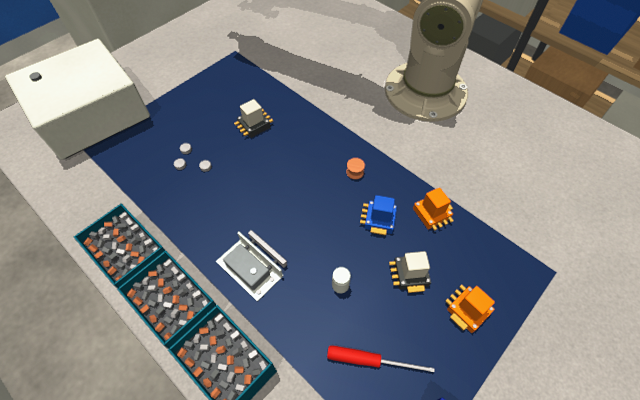

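View pics/top0.png

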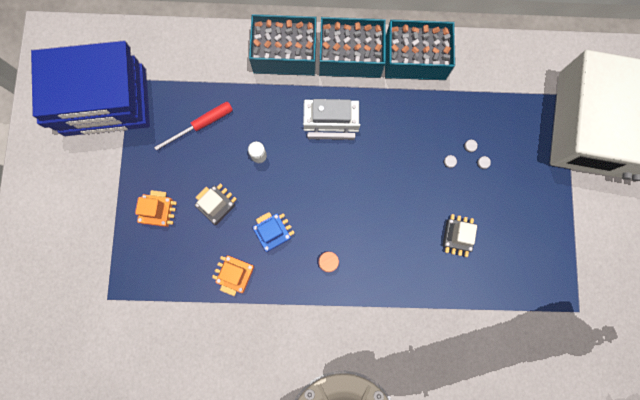

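Both views show these candidates (top-view pixels):
- Ivory at (213,204), with blades and a tongue.
- Ivory at (462,236), with two blade rows, so this is the spare.
- Blue at (272,231).
- Orange at (154,210) and (233,274).

I choose (213,204). The fixture is at (331,118), with its bar on the near side at about (331,135). Next I'll check a close crop.

```bash
cat > h.py <<'E'
import numpy as np,cv2
from bench import bot
def load(f): return dict(np.load(f))
def ray(d,u,v,z):
    K=d["intrinsics"];T=d["camera_from_world"];R=T[:3,:3];t=T[:3,3]
    p=np.array([(u-K[0,2])/K[0,0],-(v-K[1,2])/K[1,1],-1.])
    c=-R.T@t;r=R.T@p
    return c+r*(z-c[2])/r[2]
def proj(d,P):
    T=d["camera_from_world"];K=d["intrinsics"];p=np.atleast_2d(P)@T[:3,:3].T+T[:3,3]
    return np.c_[K[0,0]*p[:,0]/-p[:,2]+K[0,2],K[1,1]*-p[:,1]/-p[:,2]+K[1,2]]
def crop(d,u0,v0,w,h,k,):
    return cv2.resize(d["image"][v0:v0+h,u0:u0+w,::-1],None,fx=k,fy=k,interpolation=cv2.INTER_CUBIC)
E
python3 - <<'E'
from h import *
d=load("top0.npz")
a=crop(d,180,175,66,60,6);b=crop(d,298,90,66,60,6)
cv2.imwrite("pics/crop.png",np.hstack([a,b]))
E
```

```text
(no output)
```

View pics/crop.png

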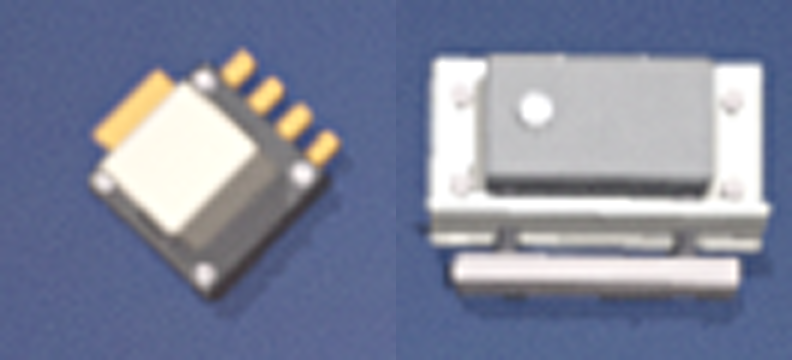

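The crop confirms the choice: four blades on the upper-right side and one tongue on the upper-left. In crop pixels the ivory top corners are about (183,80), (257,152), (177,236) and (104,165). The bar's front top edge runs from (453,283) to (740,285).

```bash
python3 - <<'E'
from h import *
d=load("top0.npz")
f=lambda x,y,u0,v0,z:ray(d,u0+(x+.5)/6-.5,v0+(y+.5)/6-.5,z)
I=np.array([f(x,y,180,175,72) for x,y in[(183,80),(257,152),(177,236),(104,165)]])
B=np.array([f(x,y,180,175,24) for x,y in[(205,65),(330,178),(210,300),(85,182)]])
print(I.round(1),I.mean(0),B.round(1),B.mean(0))
bl=np.array([f(x,y,180,175,14) for x,y in[(242,55),(272,83),(300,110),(328,138)]]);print("blade mid",bl.mean(0),bl[3]-bl[0],np.degrees(np.arctan2(*(bl[3]-bl[0])[[1,0]])))
for a,b in [(I[0],I[1]),(I[3],I[2]),(B[0],B[1]),(B[3],B[2]),(I[0],I[3]),(B[1],B[2])]:
    print(np.linalg.norm(a-b),np.degrees(np.arctan2(*(b-a)[[1,0]])))
F=np.array([f(x,y,298-66,90,26) for x,y in[(453,283),(740,285),(456,256),(740,256)]]);print("bar",F.round(1))
G=np.array([f(x,y,298-66,90,38) for x,y in[(430,205),(770,207)]]);print("brk",G.round(1), np.linalg.norm(G[0]-G[1]))
T=d["camera_from_world"];print(-T[:3,:3].T@T[:3,3])
# depth cloud of target
K=d["intrinsics"]
def cloud(u0,v0,w,h):
    v,u=np.mgrid[v0:v0+h,u0:u0+w];z=d["depth"][v,u].ravel();u=u.ravel();v=v.ravel();m=z>0
    P=np.c_[(u-K[0,2])/K[0,0]*z,-(v-K[1,2])/K[1,1]*z,-z][m]
    return (P-T[:3,3])@T[:3,:3]
P=cloud(190,180,50,48)
for lo,hi in((64,80),(18,30)):
    Q=P[(P[:,2]>lo)&(P[:,2]<hi)];r=cv2.minAreaRect(Q[:,:2].astype(np.float32));print(lo,len(Q),Q.mean(0),r)
P=cloud(300,128,64,14);Q=P[(P[:,2]>20)&(P[:,2]<30)];print(Q.mean(0),cv2.minAreaRect(Q[:,:2].astype(np.float32)))
E
```

```text
[[504.2 301.3  72. ]
 [478.7 273.1  72. ]
 [447.5 299.7  72. ]
 [472.4 327.5  72. ]] [475.69468239 300.40912889  72.        ] [[519.3 304.2  24. ]
 [477.5 254.7  24. ]
 [430.2 296.5  24. ]
 [473.3 346.   24. ]] [475.08120851 300.3541676   24.        ]
blade mid [510.00232864 275.069059    14.        ] [-31.16646022 -34.54215898   0.        ] -132.05908590251457
38.027594343233616 -132.16746885060823
37.289138871712524 -131.92999758797805
64.82274749641729 -130.18558394745526
65.63395013015263 -131.0611313786558
41.20904141409688 140.65652439334738
63.19536906401176 138.48429241620028
bar [[640.2  96.3  26. ]
 [643.  -14.6  26. ]
 [651.   95.5  26. ]
 [654.7 -14.4  26. ]]
brk [[667.2 105.9  38. ]
 [670.8 -24.7  38. ]] 130.5785288725549
[ 309.66414844   71.08946877 1101.17592308]
64 365 [476.4003662  300.64310779  70.90823597] ((477.0557861328125, 301.3170166015625), (39.8388671875, 42.4431266784668), 47.43085479736328)
18 391 [472.64402931 293.16121253  23.06883782] ((483.7049865722656, 300.13385009765625), (73.79835510253906, 74.4833755493164), 47.45176315307617)
[648.3417438   42.5608052   24.40899347] ((651.6630859375, 41.10101318359375), (17.89487075805664, 107.04436492919922), 1.2223706245422363)
```

The relay centre is about (475.5, 300.5) with yaw about -42°. The bar front centre is about (641.6, 41) and the fixture yaw is about 1.5°. I'll grip along relay x, so the fingers are clear of the bracket during the last push. First I travel via (560,-200), to stay within reach.

```bash

python3 -m handwheel '[0.966,-0.554,0,0,0.966,-0.554,0,0,0.966,-0.554,0,0,0.966,-0.554,0,0]' 1
python3 -m handwheel '[0.966,-0.554,0,0,0.966,-0.554,0,0,0.966,-0.554,0,0,0.966,-0.554,0,0]'
python3 -m handwheel '[0.966,-0.554,0,0,0.966,-0.554,0,0,0.966,-0.554,0,0,0.966,-0.554,0,0]'
python3 -m handwheel '[0.966,-0.554,0,0,0.966,-0.554,0,0,0.966,-0.554,0,0,0.966,-0.554,0,0]'
python3 -m handwheel '[0.966,-0.554,0,0,0.966,-0.554,0,0,0.966,-0.554,0,0,0.966,-0.554,0,0]'
```

```text
t: 0.43
eef_pos: [257.2, -515.3, 204.7]
eef_rot: [-0.001, 0.99, 0.144, 0.002]
ft_force: [1.1, -1.0, 0.5]
gripper_width: 85.3
gripper_force: 0.0
t: 0.77
eef_pos: [333.8, -434.8, 204.7]
eef_rot: [-0.001, 0.989, 0.145, 0.001]
ft_force: [1.4, 1.3, -0.2]
gripper_width: 85.0
gripper_force: 0.0
t: 1.1
eef_pos: [410.5, -354.5, 204.6]
eef_rot: [-0.001, 0.989, 0.145, 0.001]
ft_force: [0.4, -0.6, 0.5]
gripper_width: 85.3
gripper_force: 0.0
t: 1.43
eef_pos: [487.1, -274.3, 204.5]
eef_rot: [-0.002, 0.99, 0.144, 0.001]
ft_force: [-0.1, 1.8, 0.7]
gripper_width: 85.1
gripper_force: 0.0
t: 1.77
eef_pos: [563.8, -194.2, 204.1]
eef_rot: [-0.002, 0.99, 0.144, 0.001]
ft_force: [-0.2, 0.7, -1.0]
gripper_width: 85.2
gripper_force: 0.0
```

```bash

python3 -m handwheel '[0.087,-0.833,0,0,0.087,-0.833,0,0,0.087,-0.833,0,0]'|head -1
python3 -m handwheel '[0.087,-0.833,0,0,0.087,-0.833,0,0,0.087,-0.833,0,0]'|head -1
python3 -m handwheel '[0.087,-0.833,0,0,0.087,-0.833,0,0,0.087,-0.833,0,0]'|head -2
python3 -m handwheel '[0.087,-0.833,0,0,0.087,-0.833,0,0,0.087,-0.833,0,0]'|head -1
python3 -m handwheel '[0.087,-0.833,0,0,0.087,-0.833,0,0,0.087,-0.833,0,0]'|head -1
python3 -m handwheel '[0.087,-0.833,0,0,0.087,-0.833,0,0,0.087,-0.833,0,0,0.087,-0.833,0,-0.356,0.087,-0.833,0,-0.356,0.087,-0.833,0,-0.356,0.087,-0.833,0,-0.356,0.087,-0.833,0,-0.356,0.087,-0.833,0,-0.356,0.087,-0.833,0,-0.356]'
cat >> h.py <<'E'
from scipy.spatial.transform import Rotation as R_
def pose():
    s=bot.sense();w,x,y,z=s["eef_rot"];R=R_.from_quat([x,y,z,w]).as_matrix()
    return s["eef_pos"],R,np.degrees(np.arctan2(R[1,1],R[0,1]))
def go(x,y,z,yawy):
    "normalised shift/roll to bring TCP to x,y,z with tool-y yaw yawy deg"
    p,R,a=pose();d=R.T@(np.array([x,y,z])-p)/100
    print("tcp",p.round(1),"yawy",a.round(2),"rows",d.round(3),"roll",round(-((yawy-a+180)%360-180)/90,3))
E
python3 -c "
from h import *
go(475.5,300.5,30,-42);print(pose()[1].round(3))
d=bot.get_image('scene');cv2.imwrite('pics/s1.png',crop(d,340,150,160,150,5)[:600])"
```

```text
t: 2.02
t: 2.27
t: 2.52
eef_pos: [514.7, 55.1, 205.3]
t: 2.77
t: 3.02
t: 3.85
eef_pos: [472.9, 292.9, 204.6]
eef_rot: [-0.0, 0.914, 0.406, -0.0]
ft_force: [-0.3, 0.1, -0.2]
gripper_width: 85.2
gripper_force: 0.0
tcp [472.9 292.9 204.6] yawy -42.06 rows [ 0.075 -0.031  1.746] roll -0.001
[[ 0.67   0.742 -0.   ]
 [ 0.742 -0.67  -0.   ]
 [-0.    -0.    -1.   ]]
```

View pics/s1.png

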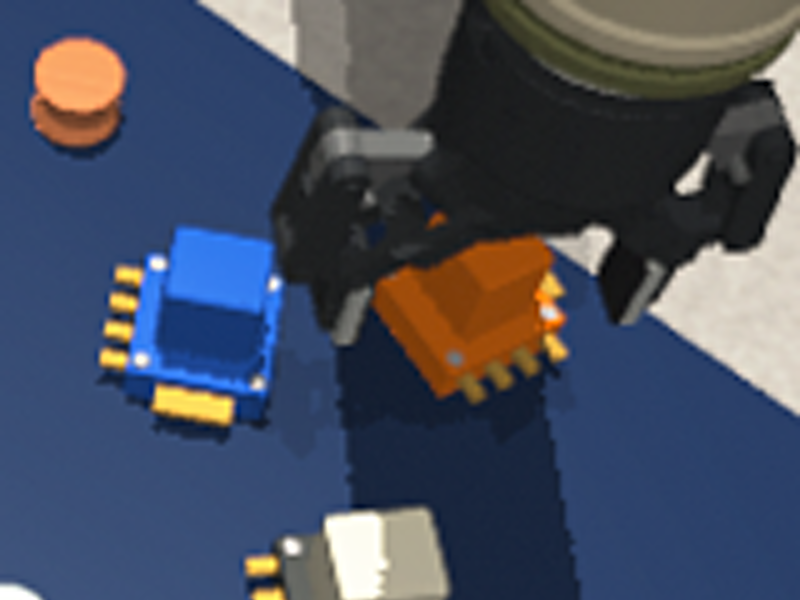

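The scene view shows the gripper open over the target, with its fingers along the blade direction. The ivory block is at crop (385,560) and the blue look-alike is well clear. I'll descend and grip.

```bash

python3 -m handwheel '[0.075,-0.031,0.3,0,0.075,-0.031,0.6,0,0.075,-0.031,0.9,0,0.075,-0.031,0.9,0]'|head -2
python3 -m handwheel '[0,0,0.3,0,0,0,0.6,0,0,0,0.826,0,0,0,0.826,0,0,0,0.826,0]'|head -2
python3 -m handwheel '[0,0,0,0,0,0,0,0,0,0,0,0,0,0,0,0,0,0,0,0,0,0,0,0,0,0,0,0,0,0,0,0,0,0,0,0,0,0,0,0]' 0 40
python3 -m handwheel '[0,0,0,0,0,0,0,0,0,0,0,0,0,0,0,0,0,0,0,0,0,0,0,0]'
```

```text
t: 4.23
eef_pos: [472.4, 298.7, 109.1]
t: 4.65
eef_pos: [475.2, 301.2, 33.0]
t: 5.48
eef_pos: [476.4, 301.8, 34.1]
eef_rot: [0.0, 0.913, 0.407, 0.001]
ft_force: [-0.0, -2.4, 6.9]
gripper_width: 42.8
gripper_force: 40.2
t: 5.98
eef_pos: [476.4, 301.8, 34.1]
eef_rot: [0.0, 0.913, 0.407, 0.001]
ft_force: [-0.2, -1.6, 7.1]
gripper_width: 43.0
gripper_force: 40.2
```

```bash

python3 -m handwheel '[0,0,-0.2,0,0,0,-0.5,0,0,0,-0.8,0,0,0,-1,0,0,0,-1,0,0,0,-1,0]'
python3 -c "
from h import *
go(572.6,39.2,134,1.5)"
```

```text
t: 6.48
eef_pos: [475.7, 301.6, 133.1]
eef_rot: [0.0, 0.913, 0.407, 0.001]
ft_force: [-0.7, -0.2, -4.3]
gripper_width: 42.9
gripper_force: 43.1
tcp [475.7 301.6 133.1] yawy -41.94 rows [-1.304  2.475 -0.009] roll -0.483
```

```bash

python3 -m handwheel '[-0.2,0.4,0,0,-0.435,0.825,0,0,-0.435,0.825,0,0,-0.435,0.825,0,0]'|head -2
python3 -m handwheel '[-0.2,0.4,0,0,-0.435,0.825,0,0,-0.435,0.825,0,0,-0.435,0.825,0,0]'|head -2
python3 -m handwheel '[-0.2,0.4,0,-0.08,-0.435,0.825,0,-0.16,-0.435,0.825,0,-0.24,-0.435,0.825,0,-0.32,-0.435,0.825,0,-0.4,-0.435,0.825,0,-0.483,-0.435,0.825,0,-0.483,-0.435,0.825,0,-0.483]'
python3 -c "
from h import *
go(572.6,39.2,37.5,1.5)"
```

```text
t: 6.82
eef_pos: [508.6, 207.2, 129.6]
t: 7.15
eef_pos: [540.3, 120.3, 129.9]
t: 7.82
eef_pos: [571.2, 39.6, 130.9]
eef_rot: [-0.001, 0.698, 0.716, -0.001]
ft_force: [-0.9, 0.1, -3.8]
gripper_width: 43.3
gripper_force: 43.3
tcp [571.2  39.6 130.9] yawy 1.47 rows [-0.005  0.016  0.934] roll -0.0
```

```bash

python3 -m handwheel '[0,0,0.3,0,0,0,0.6,0,0,0,0.85,0,0,0,0.94,0,0,0,0.94,0,0,0,0.94,0]'
python3 -c "
from h import *
for n in('scene','top'):
    d=bot.get_image(n);np.savez(n+'2.npz',**d)
    cv2.imwrite('pics/'+n+'2.png',crop(d,*((195,200,160,120,5) if n=='scene' else (290,85,80,60,10-2))))
go(572.6,39.2,37,1.5)"
```

```text
t: 8.32
eef_pos: [572.1, 39.5, 38.5]
eef_rot: [-0.0, 0.698, 0.716, 0.0]
ft_force: [-0.0, 1.1, -3.1]
gripper_width: 42.5
gripper_force: 43.6
tcp [573.   39.4  39.5] yawy 1.49 rows [-0.002 -0.004  0.025] roll -0.0
```

View pics/scene2.png

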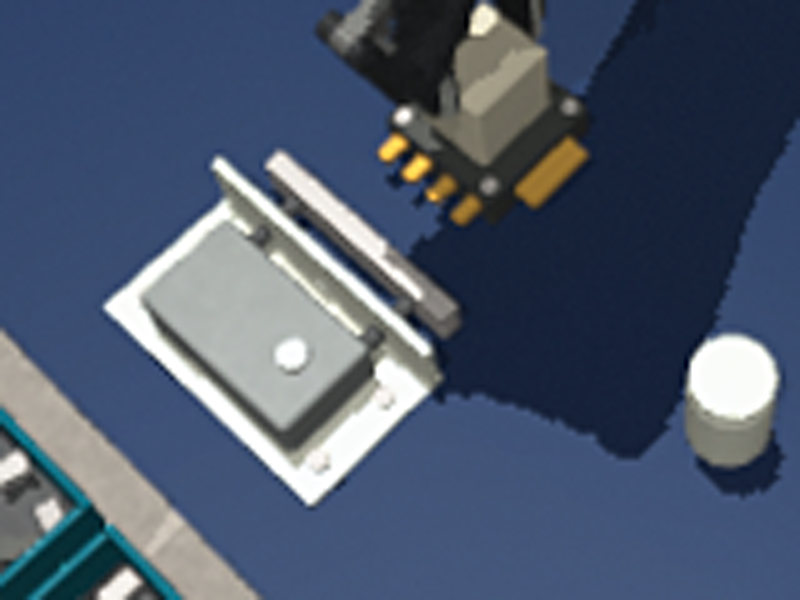

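The view shows the blades facing the bar with the row parallel to it. The tips are at about (385,157) to (458,218) in the crop, and the bar's near top edge runs from (285,151) to (461,309). The tongue is on the right at (552,172). I'll measure the alignment.

```bash
python3 - <<'E'
from h import *
d=load("scene2.npz")
f=lambda x,y,z:ray(d,195+(x+.5)/5-.5,200+(y+.5)/5-.5,z)[:2]
b=[f(285,151,26),f(461,309,26)];t=[f(385,157,20),f(458,218,20)]
c=[f(403,106,30),f(490,190,30),f(570,100,30)]
yaw=lambda a,b:np.degrees(np.arctan2(*(a-b)[::-1]))
print("bar",b,yaw(b[1],b[0]),"mid",(b[0]+b[1])/2);print("tips",t,yaw(t[1],t[0]),"mid",(t[0]+t[1])/2);print(c)
d=load("top2.npz")
E
```

```text
bar [array([645.93025371, -10.3439852 ]), array([645.14031729,  99.53623342])] 90.41189618665669 mid [645.5352855   44.59612411]
tips [array([616.27565989,  20.97511088]), array([614.94855994,  65.8437536 ])] 91.69416903326557 mid [615.61210991  43.40943224]
[array([596.36085893,  12.75081793]), array([599.07800798,  70.33365953]), array([543.61307042,  64.44234155])]
```

View pics/top2.png

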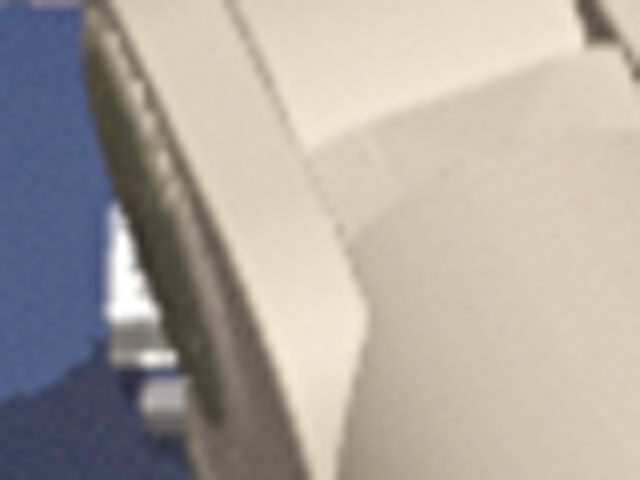

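```bash

python3 -m handwheel '[0,0.05,0.035,0,0,0.1,0.035,0,0,0.15,0.035,0,0,0.2,0.035,0,0,0.24,0.035,0,0,0.28,0.035,0,0,0.31,0.035,0,0,0.34,0.035,0,0,0.34,0.035,0,0,0.34,0.035,0]'
python3 -c "
from h import *
d=bot.get_image('scene');np.savez('scene3.npz',**d);print(pose()[0])
a=crop(load('scene2.npz'),215,220,80,55,8)[:,:400];b=crop(d,215,220,80,55,8)
cv2.imwrite('pics/s3.png',np.hstack([b[:,:400],a]))"
```

```text
t: 9.25
eef_pos: [606.0, 39.9, 34.6]
eef_rot: [-0.0, 0.697, 0.717, -0.0]
ft_force: [-0.3, -0.8, -3.3]
gripper_width: 42.7
gripper_force: 43.7
[605.88331729  39.87446711  34.63950055]
```

View pics/s3.png

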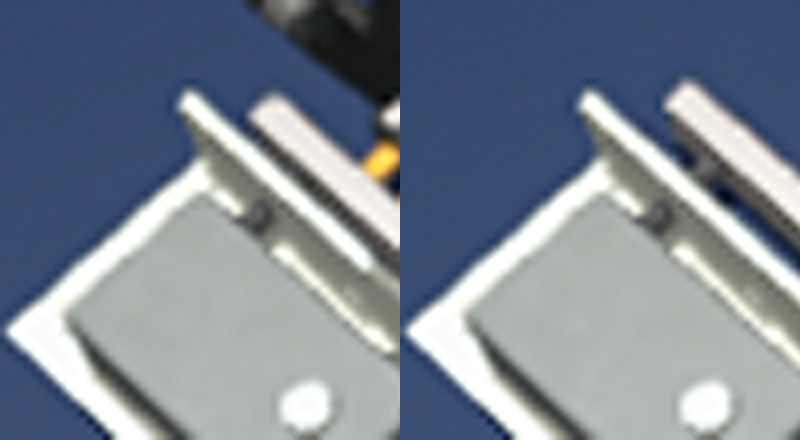

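Against the earlier frame, the bar's left end has moved about (-13,+13) crop pixels, roughly 6 mm in. I'll push 4 mm more and measure by template matching.

```bash

python3 -m handwheel '[0,0.01,0,0,0,0.02,0,0,0,0.03,0,0,0,0.04,0,0,0,0.04,0,0,0,0.04,0,0,0,0.04,0,0]'
cat >> h.py <<'E'
def barpush(d,ref="scene2.npz"):
    "slide of bar's left end (scene camera): intensity profiles along projected +x, best fit shift in mm"
    a=load(ref);A=a["image"].astype(np.float32).sum(2);B=d["image"].astype(np.float32).sum(2)
    c,s=np.cos(np.radians(1.3)),np.sin(np.radians(1.3))
    X,Y=np.meshgrid(np.arange(-3,14,.5),np.arange(-52,-36,1.))
    def samp(I,sh):
        x=X+sh;P=np.c_[(644.0+x*c-Y*s).ravel(),(43+x*s+Y*c).ravel(),np.full(X.size,26.)]
        q=proj(a,P).astype(np.float32);return cv2.remap(I,q[:,:1],q[:,1:],cv2.INTER_LINEAR).ravel()
    ss=np.arange(-3,15,.25);e=[np.abs(samp(A,0)-samp(B,v)).mean() for v in ss];i=int(np.argmin(e));print("push",ss[i],"err",e[i],"median",np.median(e))
E
python3 -c "
from h import *
barpush(load('scene2.npz'));barpush(load('scene3.npz'))
d=bot.get_image('scene');barpush(d);np.savez('scene4.npz',**d);go(572.6,39.4,45,-88.5)"
```

```text
t: 9.88
eef_pos: [610.0, 39.9, 34.7]
eef_rot: [-0.0, 0.698, 0.717, -0.0]
ft_force: [-1.2, -1.2, -4.0]
gripper_width: 43.0
gripper_force: 43.6
push 0.0 err 0.0 median 255.62698
push 5.25 err 15.088908 median 209.33675
push 9.25 err 44.711388 median 198.65875
tcp [610.   39.9  34.7] yawy 1.54 rows [ 0.005 -0.374 -0.103] roll 1.0
```

```bash

python3 -m handwheel '[0,0.01,0,0,0,0.01,0,0,0,0.01,0,0,0,0.01,0,0]'
python3 -c "
from h import *
d=bot.get_image('scene');barpush(d);np.savez('scene5.npz',**d)"
python3 -m handwheel '[0,-0.05,0,0,0,-0.15,0,0,0,-0.3,-0.03,0,0,-0.45,-0.05,0,0,-0.45,-0.05,0]'
python3 -c "
from h import *
d=bot.get_image('scene');barpush(d)"
python3 -m handwheel '[0,0,0,0.07,0,0,0,0.14,0,0,0,0.21,0,0,0,0.28,0,0,0,0.35,0,0,0,0.42,0,0,0,0.49,0,0,0,0.56,0,0,0,0.63,0,0,0,0.7,0,0,0,0.7,0,0,0,0.7]'|head -3
python3 -m handwheel '[0,0,0,0.07,0,0,0,0.14,0,0,0,0.21,0,0,0,0.28,0,0,0,0.3,0,0,0,0.3]'
python3 -c "
from h import *
go(572.6,39.4,37,-88.5)
d=bot.get_image('scene');barpush(d);np.savez('scene6.npz',**d)
cv2.imwrite('pics/s6.png',crop(d,195,200,160,120,5))"
```

```text
t: 10.27
eef_pos: [611.1, 40.0, 34.7]
eef_rot: [-0.0, 0.698, 0.717, -0.0]
ft_force: [-1.3, -0.8, -3.7]
gripper_width: 42.9
gripper_force: 43.6
push 10.25 err 66.39846 median 183.15855
t: 10.73
eef_pos: [563.9, 39.1, 40.1]
eef_rot: [-0.0, 0.697, 0.717, -0.0]
ft_force: [0.3, 0.6, -4.3]
gripper_width: 42.7
gripper_force: 43.6
push 0.0 err 1.1932876 median 255.76595
t: 11.78
eef_pos: [566.6, 39.0, 39.9]
eef_rot: [0.0, 0.969, 0.248, 0.0]
t: 12.28
eef_pos: [566.4, 38.9, 39.8]
eef_rot: [-0.0, 1.0, 0.015, 0.0]
ft_force: [0.3, 0.0, -3.4]
gripper_width: 42.8
gripper_force: 43.7
tcp [566.4  38.9  39.8] yawy -88.32 rows [ 0.062 -0.003  0.028] roll 0.002
push 0.0 err 1.6628077 median 255.5466
```

View pics/s6.png

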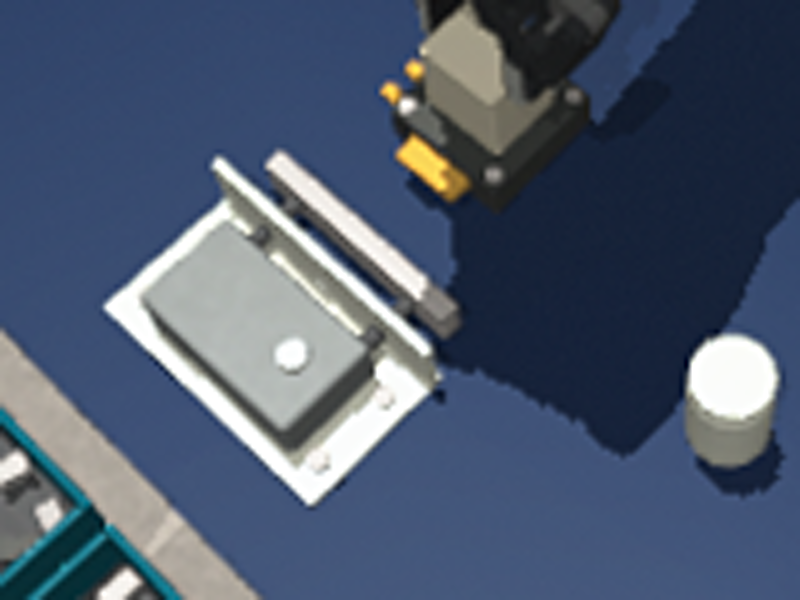

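The tongue now faces the bar, with its tip edge from (398,155) to (447,202) in the crop. The bar has sprung fully out.

```bash
python3 - <<'E'
from h import *
d=load("scene6.npz")
f=lambda x,y,z:ray(d,195+(x+.5)/5-.5,200+(y+.5)/5-.5,z)[:2]
t=[f(398,155,20),f(447,202,20)];c=[f(407,105,30),f(494,173,30),f(574,97,30)]
print(t,(t[0]+t[1])/2,c)
for p in c: pass
# tongue mask centroid
im=d["image"].astype(int);m=((im[...,0]-im[...,2])>70);m[:225]=0;m[245:]=0;m[:,:270]=0;m[:,290:]=0
v,u=np.nonzero(m);P=np.array([ray(d,a,b,20)[:2] for a,b in zip(u,v)]);print(len(P),P.mean(0),P.min(0),P.max(0),cv2.minAreaRect(P.astype(np.float32)))
E
```

```text
[array([611.67488048,  24.42375507]), array([612.86642561,  56.80972757])] [612.27065305  40.61674132] [array([594.80386426,  13.66979494]), array([592.1273016 ,  65.73274938]), array([541.30636753,  64.67164683])]
88 [605.76731934  39.63460657] [599.08093141  22.37128983] [612.84760946  56.65034811] ((605.7938232421875, 39.52006149291992), (13.43370246887207, 34.01447677612305), 1.696821928024292)
```

```bash
python3 - <<'E'
from h import *
for n in ("scene2","scene6"):
    d=load(n+".npz");im=d["image"].astype(int);m=((im[...,0]-im[...,2])>60).astype(np.uint8);m[:205]=0;m[247:]=0;m[:,:262]=0;m[:,320:]=0
    k,l,st,ce=cv2.connectedComponentsWithStats(m)
    for i in range(1,k):
        if st[i,4]>4:print(n,st[i,4],ce[i].round(1),ray(d,*ce[i],20)[:2].round(1))
    # bar top mask: bright pixels at z=26
    v,u=np.nonzero((im.min(2)>0));P=np.array([ray(d,a,b,26)[:2] for a,b in zip(u[::1],v)]) if n=="scene6" else None
    if P is not None:
        L=im.sum(2).ravel()
        for x in(646,648,651):
            row=[]
            for y in np.arange(-22,112,1.):
                p=proj(d,[[x+ -0.02*(y-44),y,26]])[0].astype(np.float32);row.append(cv2.getRectSubPix(d["image"].sum(2).astype(np.float32),(1,1),tuple(map(float,p)))[0,0])
            row=np.array(row).astype(int);g=np.diff(row);print(x,[(int(y)-22,int(g[y])) for y in np.argsort(-abs(g))[:6]])
E
```

```text
scene2 21 [273.3 229. ] [610.2  20. ]
scene2 86 [304.5 234. ] [571.9  79.1]
scene2 20 [277.8 233. ] [610.3  34.7]
scene2 17 [282.9 237.2] [609.9  50.2]
scene2 18 [287.8 241.4] [609.6  65.4]
scene6 12 [277.5 213.5] [576.7  -2. ]
scene6 12 [272.9 218.3] [ 5.924e+02 -4.000e-01]
scene6 89 [280.9 233. ] [605.7  39.6]
646 [(78, -72), (-12, 53), (81, -53), (-13, 51), (80, -50), (-14, 49)]
648 [(-13, 124), (-14, 89), (97, -79), (80, -78), (79, -78), (96, -73)]
651 [(-13, 117), (81, -105), (-12, 100), (82, -93), (-14, 88), (80, -66)]
```

In the scene camera frame the bar middle is at y≈42. The tongue middle would arrive at about 40.6, so I shift +1.5 mm in y, lower, and push.

```bash

python3 -m handwheel '[0,-0.015,0.02,0,0,-0.015,0.04,0,0,-0.015,0.05,0,0,-0.015,0.05,0]'
python3 -m handwheel '[0,0,0.01,0,0,0,0.01,0,0,0,0.01,0]'|sed -n 2,4p
python3 -m handwheel '[0.05,0,0,0,0.1,0,0,0,0.15,0,0,0,0.2,0,0,0,0.25,0,0,0,0.29,0,0,0,0.32,0,0,0,0.35,0,0,0,0.37,0,0,0,0.37,0,0,0,0.37,0,0,0]'
python3 -c "
from h import *
d=bot.get_image('scene');barpush(d);np.savez('scene7.npz',**d);go(608,40.4,34,-88.5)"
```

```text
t: 12.67
eef_pos: [565.8, 40.3, 34.3]
eef_rot: [-0.0, 1.0, 0.014, -0.0]
ft_force: [-0.7, -0.3, -3.7]
gripper_width: 43.1
gripper_force: 43.7
eef_pos: [566.1, 40.2, 33.9]
eef_rot: [-0.0, 1.0, 0.014, 0.0]
ft_force: [-1.4, 0.1, -0.6]
t: 13.83
eef_pos: [603.0, 41.6, 34.6]
eef_rot: [-0.0, 1.0, 0.014, -0.0]
ft_force: [-8.8, -0.4, 11.8]
gripper_width: 42.7
gripper_force: 45.8
push 0.75 err 15.1989355 median 239.0318
tcp [603.   41.5  34.6] yawy -88.44 rows [0.05  0.013 0.006] roll 0.001
```

```bash

python3 -m handwheel '[0,0,-0.012,0,0,0,-0.012,0,0.02,0,-0.012,0,0.04,0,-0.012,0,0.06,0,-0.012,0,0.07,0,-0.012,0,0.07,0,-0.012,0,0.07,0,-0.012,0]'
python3 -c "
from h import *
d=bot.get_image('scene');barpush(d);np.savez('scene7.npz',**d)
cv2.imwrite('pics/s7.png',crop(d,215,200,100,80,8)[:600])"
```

```text
t: 14.55
eef_pos: [610.3, 41.4, 34.5]
eef_rot: [-0.0, 1.0, 0.013, 0.0]
ft_force: [-0.8, 0.4, -3.2]
gripper_width: 42.9
gripper_force: 44.2
push 8.5 err 35.511497 median 207.36362
```

View pics/s7.png

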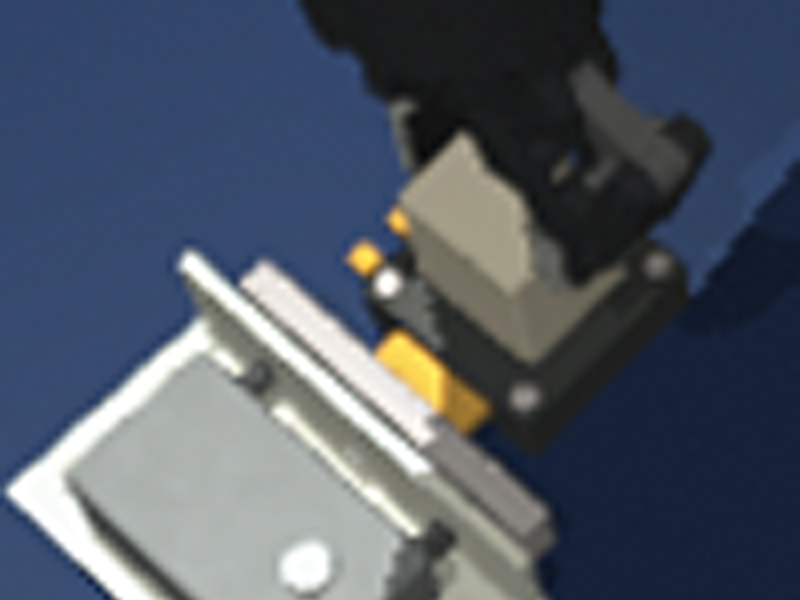

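The tongue is square on the bar's middle: contact is at about crop (425,393) and the bar's middle at about (408,391). The push reads 8.5 mm. I'll add 1.5 mm, set the relay down and release.

```bash

python3 -m handwheel '[0.015,0,0,0,0.015,0,0,0,0.015,0,0.006,0,0.015,0,0.006,0,0.015,0,0.006,0]'
python3 -c "
from h import *
d=bot.get_image('scene');barpush(d)"
python3 -m handwheel '[0,0,0,0,0,0,0,0,0,0,0,0,0,0,0,0,0,0,0,0,0,0,0,0,0,0,0,0,0,0,0,0]' 0.75
python3 -c "
from h import *
d=bot.get_image('scene');barpush(d)"
```

```text
t: 15.02
eef_pos: [611.7, 41.5, 34.5]
eef_rot: [-0.0, 1.0, 0.013, 0.0]
ft_force: [-2.7, 0.1, -0.1]
gripper_width: 42.3
gripper_force: 44.4
push 9.75 err 56.147266 median 185.64595
t: 15.73
eef_pos: [611.6, 41.5, 34.4]
eef_rot: [-0.0, 1.0, 0.013, 0.0]
ft_force: [0.6, -0.3, -0.8]
gripper_width: 64.2
gripper_force: 0.0
push 8.25 err 31.034061 median 209.01714
```

Released, the relay settled flat and the bar reads 8.25 mm. Now that it stands flat, I'll grip lightly and slide it 1.5 mm further in.

```bash

python3 -m handwheel '[0,0,-0.02,0,0,0,-0.02,0,0,0,-0.02,0,0,0,-0.02,0,0,0,-0.02,0,0,0,-0.02,0,0,0,-0.02,0,0,0,-0.02,0]' 0 20
python3 -m handwheel '[0.005,0,0,0,0.01,0,0,0,0.015,0,0,0,0.017,0,0,0,0.017,0,0,0,0.017,0,0,0]'
python3 -c "
from h import *
d=bot.get_image('scene');barpush(d)"
python3 -m handwheel '[0,0,0,0,0,0,0,0,0,0,0,0,0,0,0,0,0,0,0,0,0,0,0,0,0,0,0,0,0,0,0,0]' 0.75
python3 -c "
from h import *
d=bot.get_image('scene');barpush(d)"
```

```text
t: 16.45
eef_pos: [611.7, 41.5, 36.9]
eef_rot: [-0.0, 1.0, 0.013, 0.0]
ft_force: [-1.9, -0.4, 6.0]
gripper_width: 43.1
gripper_force: 21.0
t: 16.95
eef_pos: [612.5, 41.6, 37.1]
eef_rot: [0.0, 1.0, 0.014, -0.001]
ft_force: [-8.1, -0.8, 12.1]
gripper_width: 43.3
gripper_force: 21.5
push 8.5 err 35.39573 median 207.43839
t: 17.67
eef_pos: [613.3, 41.6, 36.3]
eef_rot: [-0.0, 1.0, 0.013, 0.0]
ft_force: [0.4, -1.0, -0.3]
gripper_width: 64.3
gripper_force: 0.0
push 8.0 err 26.535172 median 211.07005
```

```bash

python3 -m handwheel '[0,0,0,0,0,0,0,0,0,0,0,0,0,0,0,0,0,0,0,0,0,0,0,0,0,0,0,0,0,0,0,0]' 0 60
python3 -m handwheel '[0,0,-0.015,0,0,0,-0.015,0,0.01,0,-0.015,0,0.02,0,-0.015,0,0.02,0,-0.015,0,0.02,0,-0.015,0]'
python3 -c "
from h import *
d=bot.get_image('scene');barpush(d);np.savez('scene8.npz',**d)"
```

```text
t: 18.38
eef_pos: [613.3, 41.6, 36.8]
eef_rot: [-0.0, 1.0, 0.013, 0.0]
ft_force: [-3.1, -0.8, 5.5]
gripper_width: 41.7
gripper_force: 61.9
t: 18.88
eef_pos: [615.0, 41.5, 37.3]
eef_rot: [-0.0, 1.0, 0.013, -0.0]
ft_force: [-2.1, 0.5, -3.9]
gripper_width: 41.8
gripper_force: 61.2
push 9.25 err 47.02935 median 197.09607
```

```bash

python3 -m handwheel '[0.01,0,0,0,0.01,0,0,0,0.01,0,0.004,0,0.01,0,0.008,0,0.01,0,0.008,0]'
python3 -c "
from h import *
d=bot.get_image('scene');barpush(d)"
python3 -m handwheel '[0,0,0,0,0,0,0,0,0,0,0,0,0,0,0,0,0,0,0,0,0,0,0,0,0,0,0,0,0,0,0,0]' 0.75
python3 -c "
from h import *
d=bot.get_image('scene');barpush(d)"
```

```text
t: 19.35
eef_pos: [616.4, 41.6, 37.1]
eef_rot: [-0.0, 1.0, 0.013, 0.0]
ft_force: [-0.7, -0.0, -3.7]
gripper_width: 42.1
gripper_force: 61.3
push 11.0 err 76.79851 median 203.38974
t: 20.07
eef_pos: [616.3, 41.6, 37.1]
eef_rot: [-0.0, 1.0, 0.013, 0.0]
ft_force: [-0.4, -0.6, 0.3]
gripper_width: 63.9
gripper_force: 0.0
push 9.75 err 57.54129 median 182.7605
```

9.75 mm now holds after release. I'll retract straight up and check.

```bash

python3 -m handwheel '[0,0,-0.1,0,0,0,-0.3,0,0,0,-0.6,0,0,0,-0.9,0,0,0,-1,0,0,0,-1,0]' 1 |head -4
python3 -m handwheel '[-0.3,0,-0.3,0,-0.6,0,-0.3,0,-0.9,0,-0.5,0,-1,0,-0.5,0,-1,0,-0.5,0,-1,0,-0.5,0]'|head -2
python3 -c "
from h import *
d=bot.get_image('scene');barpush(d)
cv2.imwrite('pics/s9.png',crop(d,215,200,100,75,8))"
```

```text
t: 20.62
eef_pos: [618.6, 42.1, 141.8]
eef_rot: [-0.0, 1.0, 0.013, 0.004]
ft_force: [-0.2, 0.3, -1.0]
t: 21.12
eef_pos: [516.3, 38.6, 186.8]
push 9.5 err 63.102066 median 188.07355
```

View pics/s9.png

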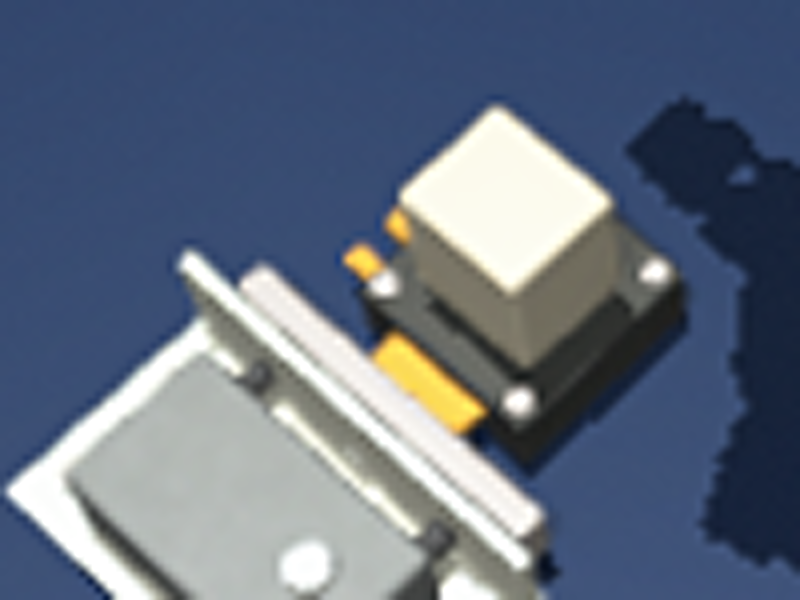

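The relay stands upright and free with its tongue square on the bar's middle, contact at about crop (420,385). The bar is pushed in about 9.5 mm, so I'm handing in.

```bash
python3 -c "
from bench import bot
print(bot.hand_in())"
```

```text
the job is handed in; nothing more can be done
None
```

The job is handed in at about 21 s: the blades pushed the bar in about 10 mm and it sprang fully back; after the quarter turn (and two regrips to nudge it further in) the tongue now holds it in about 9.5 mm, with the relay upright and released, and the spare was never touched.

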